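# Push the little drawer box between the book piles to the window side

## Robot

A 6-joint arm with a two-finger parallel gripper is mounted at the origin on the work surface. World frame = base frame: x ahead of the robot, y to its left, z up, the work surface at z = 0. Lengths are in mm, angles in rad, forces in N, time in s.
With the tool pointing down it reaches from about 350 to 975 mm from the base axis. Payload 7.1 kg.
Tool frame: the origin (TCP) lies on the centre line of the jaws, within the pads' length; the fingertips stand ctrl.finger_overhang ahead of it and the grasp point (between the pads) lies 2 mm behind it (ctrl.finger_overhang is the distance from the TCP to the fingertips, in mm); z points along the fingers, x is the direction in which the jaws open and shut, and the axes are right-handed (so a half turn about z gives the same grasp; the last joint's range is limited). The gripper opens to 88 mm and grips with 3 to 60 N. Pads are 20 mm wide; open, the fingers measure 115 mm over their backs; the gripper's body (75 mm by 178 mm) begins 61 mm behind the grasp point.
Start: joints at [-1.324, 0.423, 1.63, -0, 1.089, -0.019], TCP at [164.194, -603.03, 239.675] pointing down, gripper open.
Joint ranges: [-3, 3], [-0.9, 2.11], [0.09, 2.58], [-1.31, 4.45], [0.11, 2.69], [-2.54, 2.54]. Speed limits (rad/s): [2.39, 2.39, 3.01, 3.14, 3.14, 3.14].

## Interface

Orientations are given as [roll, pitch, yaw] about the fixed x, y, z axes, in that order (R = Rz(yaw) Ry(pitch) Rx(roll)).
In Python, from rig import ctrl, capture gives the robot as it stands. The module is installed in compiled form; this text tells all that it offers.
- The arm moves only by the tool jog_arm, never from a script. Its argument "motion" is a list of rows, each an object of numbers: "dx", "dy", "dz": the shift along the tool's x, y, z in m; "roll": the turn about the tool's z in rad; "gripper": the opening, from -1 (shut) to 1 (fully open). A call has 1 to 8 rows; each row is the pose to reach, as a shift and turn from the pose commanded when the call began, along the tool's axes at that moment; what a row does not reach only later rows make up. A row lasts 1/10 s, in which the tool goes at most 50 mm and 8.59 degrees, less where a joint would pass 70% of its speed; a pose out of reach is approached as far as the arm can. A call with a gripper value outside its range is refused whole. The fingers move at their own pace and stop on an object; "grip_force" is the grip in N (left out, the last holds). Time passes only in rows, so rows that repeat a pose let the fingers close. It gives the time, the measured TCP pose, the force and the opening at its end, in the units of the state.
- ctrl.get_state(): the state, without advancing time (a new reading comes with each control period).
- capture(name): name is "side" or "top" or "wrist"; returns a dict with "frame" (480x640x3 uint8, blue, green, red), "camera_matrix" (3x3 intrinsics, pixels), "world_from_camera" (4x4, takes a point from camera to world coordinates); the wrist camera has in their place "mount" (4x4, takes a point from camera to tool coordinates, whose origin is the TCP and whose axes are the tool frame's). Camera axes: x right, y down, z forward; pixel columns grow to the right and rows downward; lengths in mm; the calibration is good to about 2 mm. A picture is of the moment at which its call begins: read the wrist's pose just before it. There is no depth.
- ctrl.close_job(): hands the job in, once; it reports no verdict.
The state is a dict: "time": time; "qpos": joint angles; "joint_vel": joint speeds; "tau": joint torques, N m; "tcp_pos": TCP position; "tcp_rot": TCP orientation; "wrist_force": force on the tool from outside, world axes, zero at the start; "torque": the same for the moment, N m; "gripper_width": finger opening in mm.
Only numpy, scipy, OpenCV 4.12 (cv2) and the standard library are available. Lean on these libraries where they do the work, as an engineer would, in place of code of your own. Each camera call takes 0.05 s, during which the arm holds its last target.

## Task

Clear the writing place: push the little drawer box, drawer end last, through the gap between the two piles of books until the whole box is out on the window side (the robot's left), still in line with the gap and with its drawer end no more than about 8 cm beyond the books. Its drawer stands a little open and must be fully shut at the end. Only push the box along the desk, never lift or tip it, and leave the toy car, spinning top, tumbler and pencil tin where they are.

Things in the scene. Friction and masses are not known exactly. Their poses are not given: they have to be found in the camera images.
- book_piles: Two equal piles of hardbound books in blue cloth covers lying flat on the desk, fixed, they do not move. Each pile is 130 mm (x) by 100 mm (y) by 38 mm high; between them is a straight gap 100 mm wide (x from -50 to +50 mm), 100 mm long (y from -50 to +50 mm), open at both ends and at the top. Origin: middle of the gap, on the desk. Its y axis runs along the gap and its +y end is the window side (the robot's left, roughly world +y); x runs across the gap.
- drawer_box: Small flat grey plastic box, 92 mm wide (x), 110 mm long (y) with its drawer shut, 34 mm high, about 0.25 kg, sliding on the desk; it starts on the -y side of the gap, off line and turned by up to about 20 degrees. Origin: centre of its underside. Its +y end is closed, with upright corners rounded to 8 mm radius, and goes first; a drawer opens out of its -y end.
- drawer (a joint): How far the box's drawer stands out, in m: 0 shut, grows as it comes out towards the box's -y; slides with about 0.5 N of friction, less than it takes to slide the box, and stays where it is left.
- drawer_front (a point): Middle of the outer face of the drawer's flat white front (88 mm wide, 30 mm high, 17 mm above the box's underside); 55 mm to -y of the box's origin when the drawer is shut. It has no knob, only a dark shallow mark, and may be pushed.
- toy_car: Red plastic toy car, 72 x 36 x 30 mm, loose, not to be moved. Origin: centre of its underside.
- spinning_top: Wooden spinning top standing on its crown, point up, 42 mm across, 48 mm high, loose, not to be moved. Origin: centre of its underside.
- tumbler: Glass tumbler, open at the top, 68 mm across the rim, 100 mm high, loose, not to be moved. Origin: centre of its underside.
- pencil_tin: Round stainless steel pencil tin with a twist cap, 69 mm across, 96 mm high, loose, not to be moved. Origin: centre of its underside.

How it is judged (in metres and radians):
On the way:
1. the box is in the gap between the book piles, its closed end towards the window (y of drawer_box in the frame of book_piles between -0.04 and 0.04 m and x of drawer_box in the frame of book_piles between -0.01 and 0.01 m and y of drawer_front in the frame of book_piles below 0 m and height (world z) of drawer_box below 0.008 m), for 0.1 s.
At the end, for the whole second after the job is handed in: The box rests flat on the desk wholly beyond the books on the window side: its drawer front is 1 to 90 mm past the books' far edge, its middle within 30 mm of the gap's centre line, turned less than 23 degrees from it, the drawer shut to 4 mm, at rest (y of drawer_box in the frame of book_piles above 0.106 m and y of drawer_front in the frame of book_piles between 0.051 and 0.14 m and x of drawer_box in the frame of book_piles between -0.03 and 0.03 m and angle between the y axis of drawer_box and the y axis of book_piles, either way round below 0.4 rad and value of joint drawer below 0.004 m and height (world z) of drawer_box below 0.005 m and linear speed of drawer_box below 0.01 m/s); the robot touches nothing.
It fails at once if the box is lifted or tipped (height (world z) of drawer_box above 0.012 m or angle between drawer_box's own z axis and vertical above 0.2 rad).
It fails at once if the toy car is moved more than 15 mm (distance of toy_car from where it was at the start of the episode above 0.015 m).
It fails at once if the spinning top is moved more than 15 mm or knocked over (distance of spinning_top from where it was at the start of the episode above 0.015 m or angle between spinning_top's own z axis and vertical above 0.4 rad).
It fails at once if the tumbler is moved more than 15 mm or knocked over (distance of tumbler from where it was at the start of the episode above 0.015 m or angle between tumbler's own z axis and vertical above 0.4 rad).
It fails at once if the pencil tin is moved more than 15 mm or knocked over (distance of pencil_tin from where it was at the start of the episode above 0.015 m or angle between pencil_tin's own z axis and vertical above 0.4 rad).
It also fails if it takes over 70 s, if anything falls off the work surface, if the arm or the gripper's body presses on something with over 40 N, if the wrist force passes 120 N, or if a joint passes its speed limit or range.

## Working session

There is one attempt and no reset: what is moved stays moved. The work goes in short steps, Python scripts to look and compute and a tool call to move; the robot and the scene stay as the last step left them, time stands still between calls to the robot, and variables do not carry over. Pictures are saved under pics/ and viewed, and the job is handed in when it is done.

Besides the shell and the picture viewer there is one more tool, called after ">>>" as name(argument=value, ...) on one line, values as JSON. jog_arm: Moves the arm, as the interface text tells. Its arguments: {"type":"object","properties":{"motion":{"type":"array","items":{"type":"object","properties":{"dx":{"type":"number"},"dy":{"type":"number"},"dz":{"type":"number"},"roll":{"type":"number"},"gripper":{"type":"number"}}}},"grip_force":{"type":"number"}},"required":["motion"]}

```bash
mkdir -p pics
python3 - <<'E'
from rig import ctrl,capture
import cv2
print(ctrl.get_state(), ctrl.finger_overhang)
for n in("top","side","wrist"):
    c=capture(n); cv2.imwrite(f"pics/{n}0.png",c["frame"]); print(n,c["camera_matrix"].tolist(),c.get("world_from_camera",c.get("mount")).tolist())
E
```

```text
{'time': 0.0, 'qpos': array([-1.32399590e+00,  4.23825517e-01,  1.63069237e+00, -1.33096192e-05,
        1.08862117e+00, -1.89898631e-02]), 'joint_vel': array([ 0.00052618, -0.00122095,  0.00048432, -0.00104251,  0.00021358,
       -0.00165997]), 'tau': array([-9.68530330e-04, -5.44640386e+01, -2.73670185e+01,  6.42460235e-02,
        2.27627921e-02, -1.06994216e-04]), 'tcp_pos': array([ 164.06558823, -602.52202919,  238.91032621]), 'tcp_rot': array([-3.14157507e+00,  1.54634670e-03, -1.30499984e+00]), 'wrist_force': array([0.13183337, 0.06289208, 0.34752525]), 'torque': array([0.04727397, 0.02070426, 0.02271971]), 'gripper_width': 88.10297449432646} 17.0
top [[600.3730854669808, 0.0, 314.3816247905205], [0.0, 600.3730854669808, 244.99723904038103], [0.0, 0.0, 1.0]] [[-0.011799098086759935, -0.980179297558929, 0.1977607795323026, 378.93800361783127], [-0.9998679250615852, 0.013775891564247427, 0.00862306469016882, 67.4935189252552], [-0.011176480545312903, -0.19763291590343712, -0.9802123835343672, 1243.3988921372636], [0.0, 0.0, 0.0, 1.0]]
side [[513.7686867178618, 0.0, 323.9131449038915], [0.0, 513.7686867178618, 245.18401730255337], [0.0, 0.0, 1.0]] [[0.9983626803103537, -0.024073933633778893, 0.05188838292838677, 564.1547405719645], [-0.05474877351179406, -0.6649218525639083, 0.744903686245366, -575.6050245688612], [0.0165689577970602, -0.7465248660978258, -0.6651511812626831, 611.6568538669939], [0.0, 0.0, 0.0, 1.0]]
wrist [[339.96864270658995, 0.0, 318.8024557395053], [0.0, 339.96864270658995, 236.1518665641159], [0.0, 0.0, 1.0]] [[0.9999989776680459, 0.0005447400085336976, 0.0013220897037061119, 1.0270677237113057], [-0.0008635918266118177, 0.9670017723585674, 0.2547681818134786, -69.12527927107733], [-0.001139680665165647, -0.25476906310168773, 0.9670012541947755, -145.7173953546484], [0.0, 0.0, 0.0, 1.0]]
```

View pics/top0.png

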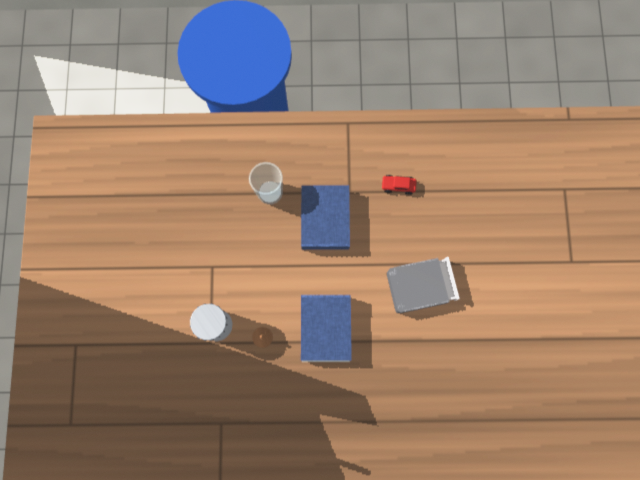

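View pics/side0.png

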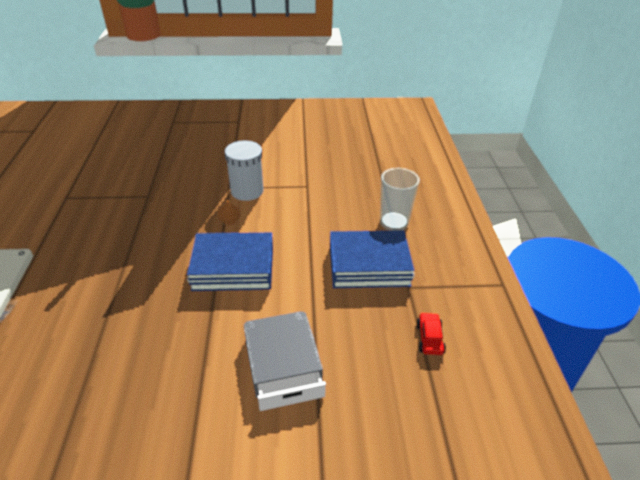

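View pics/wrist0.png

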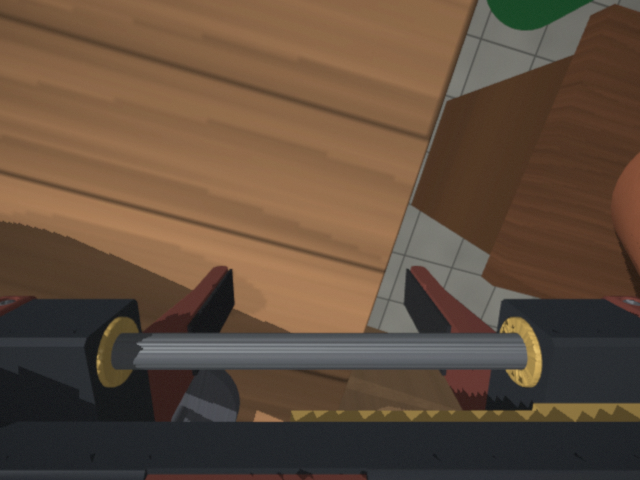

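The top view shows the box near (422,285) with its drawer open towards the right. The piles are at (326,217) and (326,328), the car at (399,184), the tumbler at (268,185), the tin at (210,322) and the top at (263,337). I'll enlarge it to measure.

```bash
cat > h.py <<'E'
import numpy as np,cv2
from rig import ctrl,capture
def px2w(c,uv,z):
    K=c["camera_matrix"];T=c["world_from_camera"]
    uv=np.atleast_2d(np.array(uv,float)); d=np.c_[uv,np.ones(len(uv))]@np.linalg.inv(K).T@T[:3,:3].T
    o=T[:3,3]; return o+d*((z-o[2])/d[:,2])[:,None]
def w2px(c,P):
    K=c["camera_matrix"];T=np.linalg.inv(c["world_from_camera"])
    q=(np.atleast_2d(P)@T[:3,:3].T+T[:3,3])@K.T; return q[:,:2]/q[:,2:]
def crop(c,name,x0,y0,x1,y1):
    f=c["frame"][y0:y1,x0:x1]; s=min(800/(x1-x0),600/(y1-y0)); s=int(s)
    cv2.imwrite("pics/"+name,cv2.resize(f,None,fx=s,fy=s,interpolation=cv2.INTER_CUBIC)); print(name,"scale",s)
E
python3 - <<'E'
from h import *
class C(dict):pass
import cv2
f={"frame":cv2.imread("pics/top0.png")}
crop(f,"tA.png",290,170,480,320)
crop(f,"tB.png",290,230,480,370)
s={"frame":cv2.imread("pics/side0.png")}
crop(s,"sA.png",180,220,440,415)
E
```

```text
tA.png scale 4
tB.png scale 4
sA.png scale 3
```

View pics/tA.png

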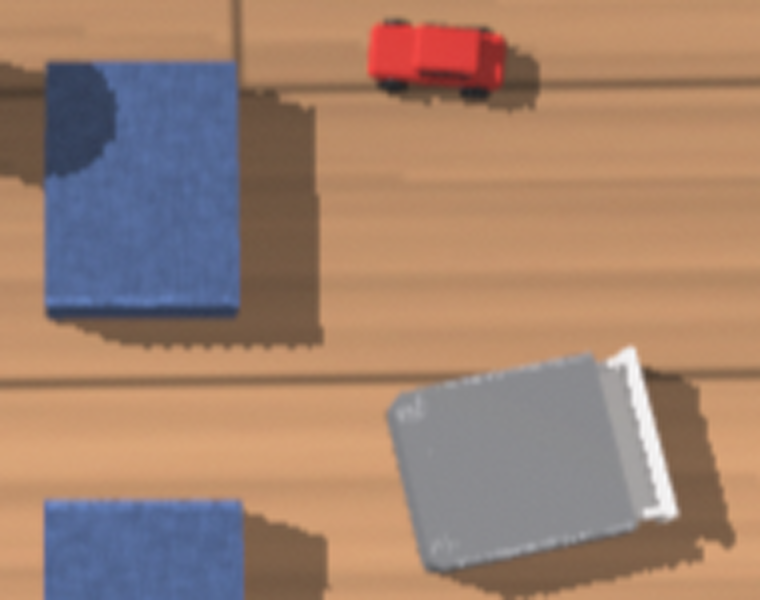

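View pics/tB.png

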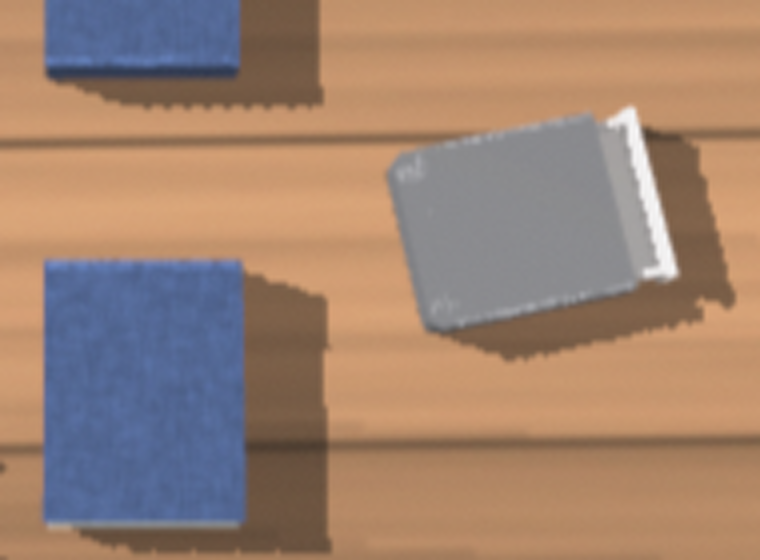

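View pics/sA.png

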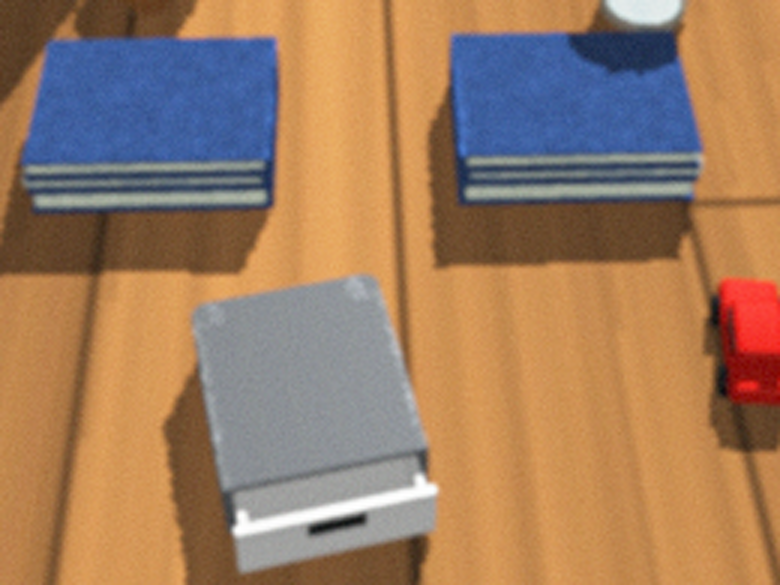

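Run:
```python
from h import *
c=capture("top")
A=lambda u,v:(290+(u+.5)/4-.5,170+(v+.5)/4-.5)
B=lambda u,v:(290+(u+.5)/4-.5,230+(v+.5)/4-.5)
p=lambda n,l,z:print(n,px2w(c,l,z)[:,:2].round(1).tolist())
p("up",[A(46,62),A(238,62),A(239,303),A(46,300)],38)
p("lo",[B(45,261),B(242,261),B(244,521),B(45,521)],38)
p("box rear corners",[A(594,354),A(638,522)],34)
p("box side up",[A(430,390),A(590,354)],34)
p("box side lo",[A(440,569),A(630,527)],34)
p("box front edge",[A(389,415),A(422,556)],34)
p("drawer",[A(633,347),A(678,517)],32)
p("car",[(399,185)],15)
p("top",[(263,338)],10)
p("tumb base",[(270,192)],0); p("tumb rim",[(266,178)],100)
p("tin top",[(208,320)],96)
s=capture("side")
S=lambda u,v:(180+(u+.5)/3-.5,220+(v+.5)/3-.5)
p=lambda n,l,z:print(n,px2w(s,l,z)[:,:2].round(1).tolist())
p("S lpile",[S(49,38),S(277,38),S(272,160),S(25,163)],38)
p("S rpile",[S(451,34),S(677,34),S(700,155),S(462,157)],38)
p("S box rear",[S(228,490),S(427,450)],34)
p("S box front",[S(215,303),S(350,277)],34)
p("S drawer top",[S(233,530),S(437,488)],32)
p("S drawer bot",[S(240,571),S(436,530)],2)
```

```text
up [[750.2, 104.3], [748.7, 4.0], [620.3, 6.5], [623.3, 105.3]]
lo [[520.0, 106.5], [518.7, 7.4], [390.2, 9.4], [391.3, 107.5]]
box rear corners [[592.1, -174.1], [505.9, -191.7]]
box side up [[574.6, -89.8], [592.1, -172.1]]
box side lo [[483.6, -91.3], [503.5, -187.6]]
box front edge [[562.0, -68.5], [490.3, -82.5]]
drawer [[595.8, -194.6], [508.4, -212.4]]
car [[754.4, -103.2]]
top [[436.3, 185.1]]
tumb base [[747.5, 172.6]]
tumb rim [[746.9, 172.2]]
tin top [[467.5, 282.0]]
S lpile [[391.3, 107.9], [521.3, 103.3], [520.7, 4.0], [391.9, 6.7]]
S rpile [[621.5, 103.3], [752.5, 98.7], [747.5, -0.9], [620.9, 2.4]]
S box rear [[506.1, -193.6], [593.1, -176.9]]
S box front [[495.3, -88.8], [560.5, -75.0]]
S drawer top [[508.9, -212.0], [596.5, -195.2]]
S drawer bot [[509.9, -213.6], [596.5, -197.2]]
```

Both views agree:
- **Gap:** centre about (570.5, 54), yaw about -0.016.
- **Box:** centre about (537.5, -130), yaw about +0.2, drawer about 20 mm open.

I'll push the box's -x side with two half-open fingers so it squares up with the gap. Then I'll go behind it and push it through.

```bash
cat >> h.py <<'E'
def plan(x,y,z,yaw):
    s=ctrl.get_state(); p=s["tcp_pos"]; w=s["tcp_rot"][2]
    d=np.array([x,y])-p[:2]
    ex=np.array([np.cos(w),np.sin(w)]); ey=np.array([np.sin(w),-np.cos(w)])
    r=-((yaw-w+np.pi)%(2*np.pi)-np.pi)
    print("t",s["time"],"tcp",p.round(1),"yaw",round(w,4),"-> dx %.4f dy %.4f dz %.4f roll %.4f"%(d@ex/1e3,d@ey/1e3,(p[2]-z)/1e3,r),"F",s["wrist_force"].round(1))
E
python3 -c "
from h import *
plan(462,-145,120,-1.371)"
```

```text
t 0.25 tcp [ 164.1 -602.8  239.3] yaw -1.3051 -> dx -0.3635 dy -0.4076 dz 0.1193 roll 0.0659 F [-0.   0.7  0.4]
```

>>> jog_arm(motion=[{"dx": -0.03,"dy": -0.034,"dz": 0,"roll": 0.01,"gripper": 0},{"dx": -0.06,"dy": -0.068,"dz": 0.0,"roll": 0.02,"gripper": 0},{"dx": -0.093,"dy": -0.104,"dz": 0.0,"roll": 0.03,"gripper": 0},{"dx": -0.126,"dy": -0.141,"dz": 0.0,"roll": 0.04,"gripper": 0},{"dx": -0.159,"dy": -0.178,"dz": 0.0,"roll": 0.05,"gripper": 0},{"dx": -0.192,"dy": -0.215,"dz": 0.0,"roll": 0.06,"gripper": 0},{"dx": -0.222,"dy": -0.249,"dz": 0.0,"roll": 0.066,"gripper": 0},{"dx": -0.242,"dy": -0.271,"dz": 0.0,"roll": 0.066,"gripper": 0}])

```text
time: 1.05
tcp_pos: [363.1, -295.9, 239.8]
tcp_rot: [-3.141, 0.0, -1.37]
wrist_force: [-0.3, -0.5, 0.8]
gripper_width: 43.8
```

```bash
python3 -c "
from h import *
plan(462,-145,120,-1.371)"
```

```text
t 1.05 tcp [ 363.1 -295.9  239.8] yaw -1.3698 -> dx -0.1282 dy -0.1271 dz 0.1198 roll 0.0012 F [-0.3 -0.5  0.8]
```

>>> jog_arm(motion=[{"dx": -0.03,"dy": -0.03},{"dx": -0.06,"dy": -0.06},{"dx": -0.09,"dy": -0.09},{"dx": -0.115,"dy": -0.115,"dz": 0.02},{"dx": -0.128,"dy": -0.127,"dz": 0.05},{"dx": -0.128,"dy": -0.127,"dz": 0.09},{"dx": -0.128,"dy": -0.127,"dz": 0.115},{"dx": -0.128,"dy": -0.127,"dz": 0.12}])

```text
validation failed for argument at $.mo...
```

```bash
python3 -c "
from h import *
plan(462,-145,25,-1.371)
c=capture('top');crop(c,'t1.png',290,170,480,320)"
```

```text
t 1.05 tcp [ 363.1 -295.9  239.8] yaw -1.3698 -> dx -0.1282 dy -0.1271 dz 0.2148 roll 0.0012 F [-0.3 -0.5  0.8]
t1.png scale 4
```

View pics/t1.png

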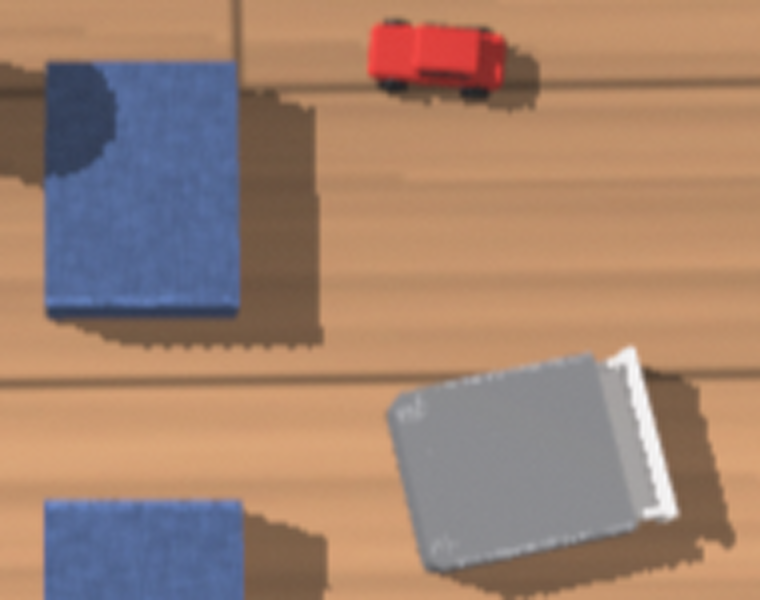

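The call was refused because rows need every field, so nothing moved. I'll send it again in full.

>>> jog_arm(motion=[{"dx": -0.03,"dy": -0.03,"dz": 0,"roll": 0,"gripper": 0},{"dx": -0.06,"dy": -0.06,"dz": 0,"roll": 0,"gripper": 0},{"dx": -0.09,"dy": -0.09,"dz": 0,"roll": 0,"gripper": 0},{"dx": -0.115,"dy": -0.115,"dz": 0.02,"roll": 0,"gripper": 0},{"dx": -0.128,"dy": -0.127,"dz": 0.05,"roll": 0,"gripper": 0},{"dx": -0.128,"dy": -0.127,"dz": 0.09,"roll": 0,"gripper": 0},{"dx": -0.128,"dy": -0.127,"dz": 0.115,"roll": 0,"gripper": 0},{"dx": -0.128,"dy": -0.127,"dz": 0.12,"roll": 0,"gripper": 0}])

```text
time: 1.9
tcp_pos: [459.4, -146.8, 117.1]
tcp_rot: [3.137, 0.003, -1.37]
wrist_force: [-0.3, -0.7, 0.5]
gripper_width: 43.9
```

```bash
python3 -c "
from h import *
plan(462,-145,25,-1.371)
c=capture('top');crop(c,'t2.png',290,170,480,320)
c=capture('wrist');cv2.imwrite('pics/w2.png',c['frame'])"
```

```text
t 1.9 tcp [ 459.4 -146.8  117.1] yaw -1.3704 -> dx -0.0013 dy -0.0029 dz 0.0921 roll 0.0006 F [-0.3 -0.7  0.5]
t2.png scale 4
```

View pics/t2.png

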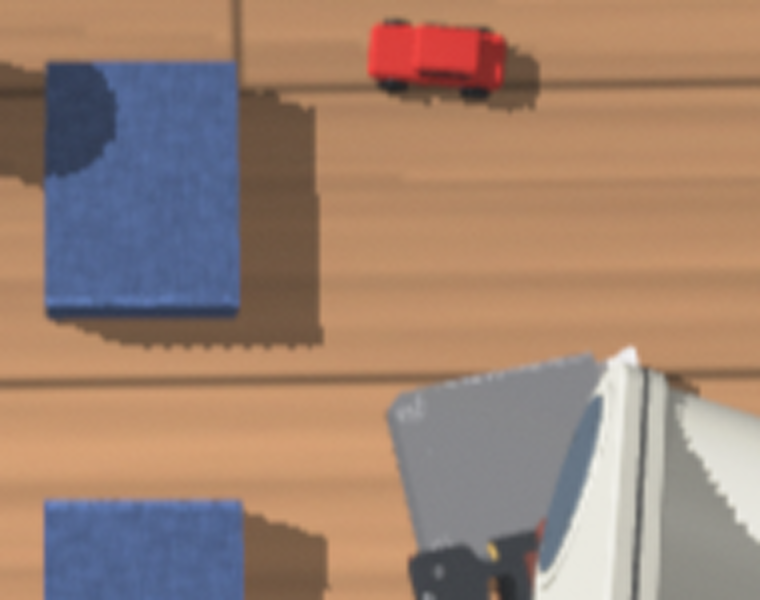

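View pics/w2.png

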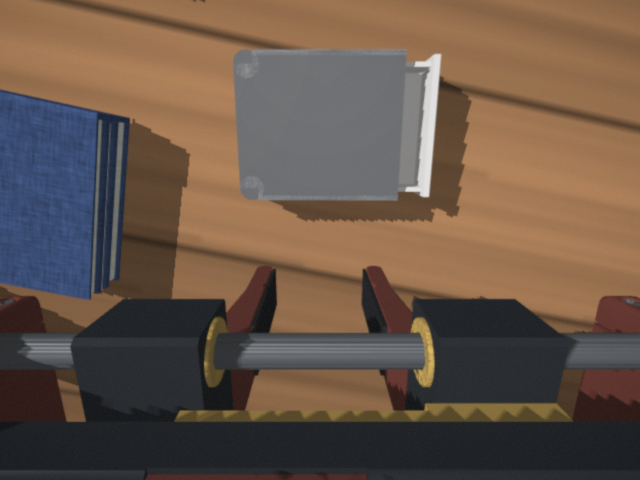

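The wrist view shows the box side parallel to the jaw axis. The side runs from (245,199) to (395,199), and the fingers at x≈270 and 368 are roughly centred on it. Going down.

>>> jog_arm(motion=[{"dx": 0,"dy": 0,"dz": 0.03,"roll": 0,"gripper": 0},{"dx": 0,"dy": 0,"dz": 0.06,"roll": 0,"gripper": 0},{"dx": 0,"dy": 0,"dz": 0.08,"roll": 0,"gripper": 0},{"dx": 0,"dy": 0,"dz": 0.092,"roll": 0,"gripper": 0},{"dx": 0,"dy": 0,"dz": 0.092,"roll": 0,"gripper": 0}])

```text
time: 2.5
tcp_pos: [461.3, -147.9, 27.6]
tcp_rot: [3.141, 0.0, -1.371]
wrist_force: [-0.3, 0.1, 0.1]
gripper_width: 43.8
```

```bash
python3 -c "
from h import *
plan(511.5,-135,25,-1.587)
c=capture('wrist');cv2.imwrite('pics/w3.png',c['frame'])"
```

```text
t 2.5 tcp [ 461.3 -147.9   27.6] yaw -1.3713 -> dx -0.0027 dy -0.0518 dz 0.0026 roll 0.2157 F [-0.3  0.1  0.1]
```

View pics/w3.png

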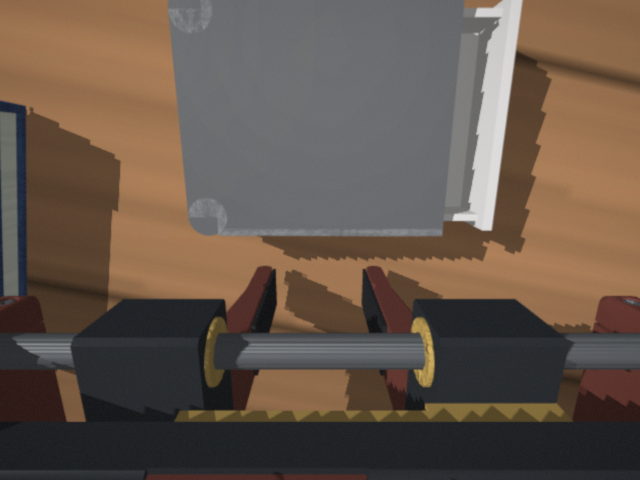

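>>> jog_arm(motion=[{"dx": 0,"dy": -0.008,"dz": 0,"roll": 0,"gripper": 0},{"dx": 0,"dy": -0.014,"dz": 0,"roll": 0,"gripper": 0},{"dx": 0,"dy": -0.02,"dz": 0,"roll": 0.03,"gripper": 0},{"dx": 0,"dy": -0.025,"dz": 0,"roll": 0.06,"gripper": 0},{"dx": 0,"dy": -0.03,"dz": 0,"roll": 0.09,"gripper": 0},{"dx": 0,"dy": -0.035,"dz": 0,"roll": 0.12,"gripper": 0},{"dx": 0,"dy": -0.035,"dz": 0,"roll": 0.12,"gripper": 0}])

```text
time: 3.25
tcp_pos: [496.8, -140.6, 28.5]
tcp_rot: [-3.14, -0.001, -1.491]
wrist_force: [0.1, -0.1, 0.2]
gripper_width: 43.9
```

```bash
python3 -c "
from h import *
plan(511.5,-135,25,-1.587)
c=capture('wrist');cv2.imwrite('pics/w4.png',c['frame'])"
```

```text
t 3.25 tcp [ 496.8 -140.6   28.5] yaw -1.4907 -> dx -0.0045 dy -0.0151 dz 0.0035 roll 0.0963 F [ 0.1 -0.1  0.2]
```

View pics/w4.png

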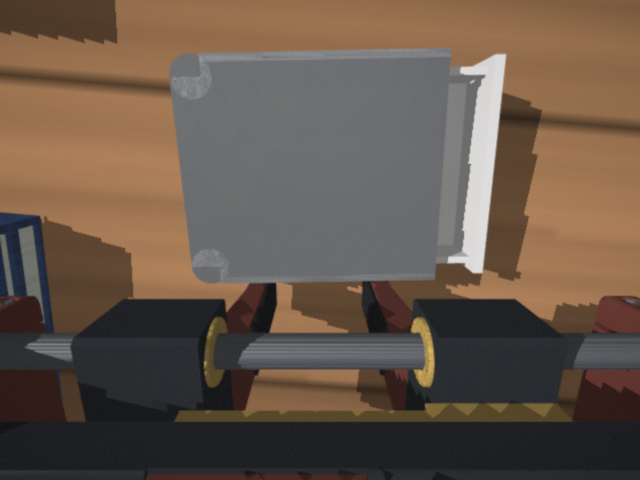

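The box edge now sits against the fingers, at row 283 on the left and 278 on the right. It is still slightly behind in rotation, so I'll continue.

>>> jog_arm(motion=[{"dx": 0,"dy": -0.003,"dz": 0,"roll": 0.03,"gripper": 0},{"dx": 0,"dy": -0.006,"dz": 0,"roll": 0.06,"gripper": 0},{"dx": 0,"dy": -0.009,"dz": 0,"roll": 0.096,"gripper": 0},{"dx": 0,"dy": -0.012,"dz": 0,"roll": 0.096,"gripper": 0},{"dx": 0,"dy": -0.012,"dz": 0,"roll": 0.096,"gripper": 0}])

```text
time: 3.8
tcp_pos: [507.9, -139.7, 27.9]
tcp_rot: [-3.141, -0.0, -1.586]
wrist_force: [-1.6, 1.0, 0.3]
gripper_width: 44.0
```

```bash
python3 -c "
from h import *
plan(511.5,-135,25,-1.587)
c=capture('top');crop(c,'t5.png',290,170,480,320)
c=capture('wrist');cv2.imwrite('pics/w5.png',c['frame'])
c=capture('side');crop(c,'s5.png',180,220,440,415)"
```

```text
t 3.8 tcp [ 507.9 -139.7   27.9] yaw -1.5855 -> dx -0.0048 dy -0.0036 dz 0.0029 roll 0.0015 F [-1.6  1.   0.3]
t5.png scale 4
s5.png scale 3
```

View pics/w5.png

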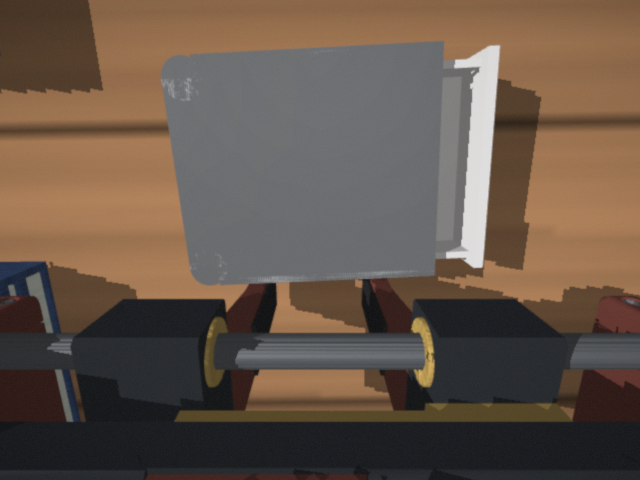

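View pics/t5.png

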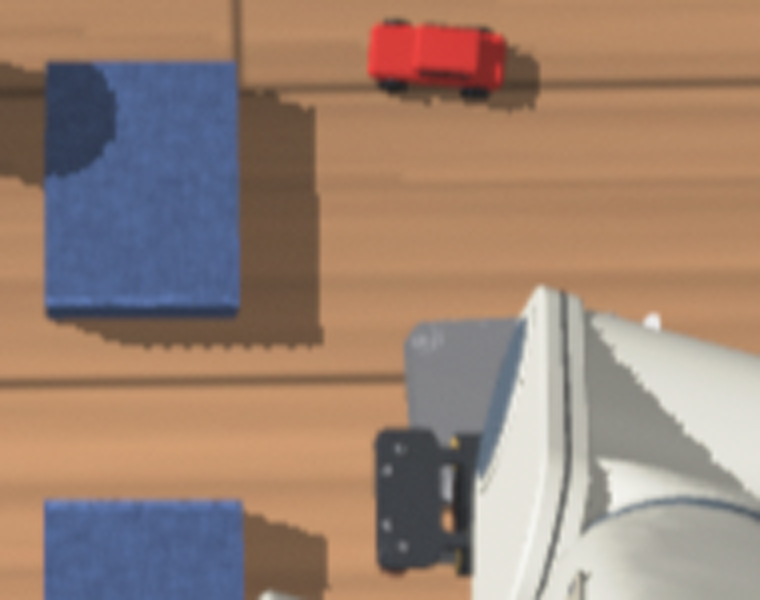

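View pics/s5.png

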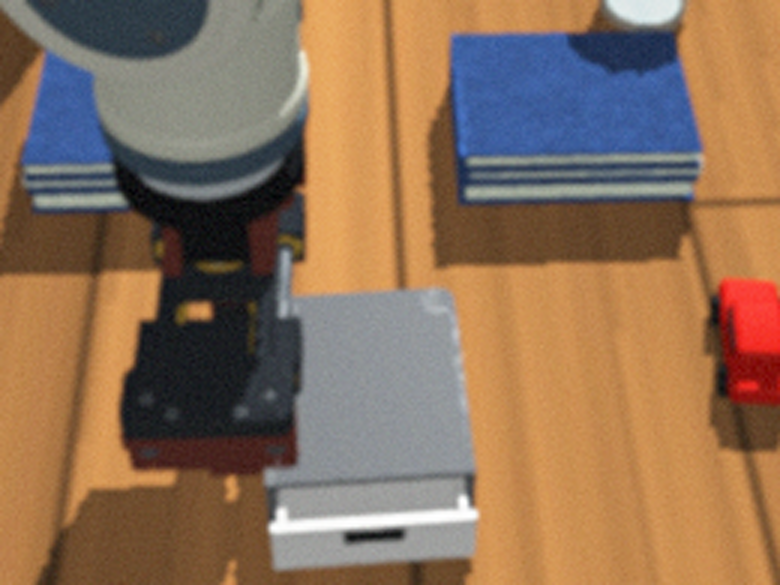

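Run:
```python
from h import *
s=capture("side")
S=lambda u,v:(180+(u+.5)/3-.5,220+(v+.5)/3-.5)
p=lambda n,l,z:print(n,px2w(s,l,z)[:,:2].round(1).tolist())
p("drawer top",[S(270,528),S(477,514)],32)
p("rear",[S(473,470)],34)
p("right edge",[S(456,320),S(472,465)],34)
p("front",[S(330,297),S(440,290)],34)
```

```text
drawer top [[524.5, -211.7], [612.9, -208.8]]
rear [[612.7, -188.1]]
right edge [[610.8, -104.0], [612.4, -185.5]]
front [[550.6, -87.3], [604.2, -85.1]]
```

The side view puts the box at yaw about +0.03 and centre x about 566. I'll give it a small extra nudge with a bit more turn, then back off and re-measure.

>>> jog_arm(motion=[{"dx": 0,"dy": -0.002,"dz": 0,"roll": 0.02,"gripper": 0},{"dx": 0,"dy": -0.004,"dz": 0,"roll": 0.035,"gripper": 0},{"dx": 0,"dy": -0.004,"dz": 0,"roll": 0.035,"gripper": 0},{"dx": 0,"dy": 0.005,"dz": 0,"roll": 0,"gripper": 0},{"dx": 0,"dy": 0.025,"dz": 0,"roll": 0,"gripper": 0},{"dx": 0,"dy": 0.03,"dz": -0.03,"roll": 0,"gripper": 0},{"dx": 0,"dy": 0.03,"dz": -0.07,"roll": 0,"gripper": 0},{"dx": 0.03,"dy": 0.03,"dz": -0.1,"roll": 0,"gripper": 0}])

```text
time: 4.8
tcp_pos: [477.4, -168.0, 129.3]
tcp_rot: [-3.141, 0.0, -1.584]
wrist_force: [0.6, -0.4, -1.0]
gripper_width: 44.0
```

```bash
python3 -c "
from h import *
plan(565,-275,130,0)"
```

```text
t 4.8 tcp [ 477.4 -168.   129.3] yaw -1.5844 -> dx 0.1058 dy -0.0891 dz -0.0007 roll -1.5844 F [ 0.6 -0.4 -1. ]
```

>>> jog_arm(motion=[{"dx": 0.025,"dy": 0,"dz": 0,"roll": -0.14,"gripper": 0},{"dx": 0.05,"dy": 0,"dz": 0,"roll": -0.28,"gripper": 0},{"dx": 0.08,"dy": -0.01,"dz": 0,"roll": -0.42,"gripper": 0},{"dx": 0.1,"dy": -0.03,"dz": 0,"roll": -0.56,"gripper": 0},{"dx": 0.106,"dy": -0.05,"dz": 0,"roll": -0.7,"gripper": 0},{"dx": 0.106,"dy": -0.07,"dz": 0,"roll": -0.84,"gripper": 0},{"dx": 0.106,"dy": -0.089,"dz": 0,"roll": -0.98,"gripper": 0},{"dx": 0.106,"dy": -0.089,"dz": 0,"roll": -1.12,"gripper": 0}])

```text
time: 5.6
tcp_pos: [567.3, -277.5, 128.0]
tcp_rot: [-3.141, -0.004, -0.461]
wrist_force: [0.2, -0.2, -0.7]
gripper_width: 44.1
```

>>> jog_arm(motion=[{"dx": 0,"dy": 0,"dz": 0,"roll": -0.14,"gripper": 0},{"dx": 0,"dy": 0,"dz": 0,"roll": -0.28,"gripper": 0},{"dx": 0,"dy": 0,"dz": 0,"roll": -0.42,"gripper": 0},{"dx": 0,"dy": 0,"dz": 0,"roll": -0.448,"gripper": 0},{"dx": 0,"dy": 0,"dz": 0,"roll": -0.448,"gripper": 0}])

```text
time: 6.1
tcp_pos: [564.6, -276.9, 127.7]
tcp_rot: [3.141, -0.001, -0.021]
wrist_force: [-0.7, -0.5, -0.4]
gripper_width: 43.8
```

```bash
python3 -c "
from h import *
plan(566.5,-260,28,-0.016)
c=capture('top');crop(c,'t6.png',290,170,480,320)
c=capture('wrist');cv2.imwrite('pics/w6.png',c['frame'])
c=capture('side');crop(c,'s6.png',180,220,440,415)"
```

```text
t 6.1 tcp [ 564.6 -276.9  127.7] yaw -0.0215 -> dx 0.0015 dy -0.0170 dz 0.0997 roll -0.0055 F [-0.7 -0.5 -0.4]
t6.png scale 4
s6.png scale 3
```

View pics/w6.png

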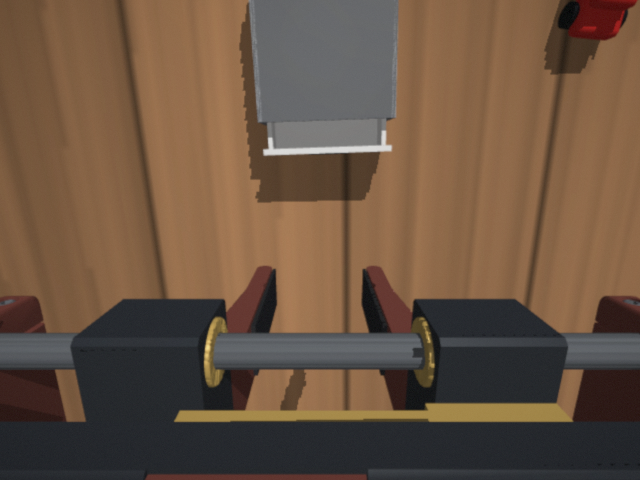

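View pics/t6.png

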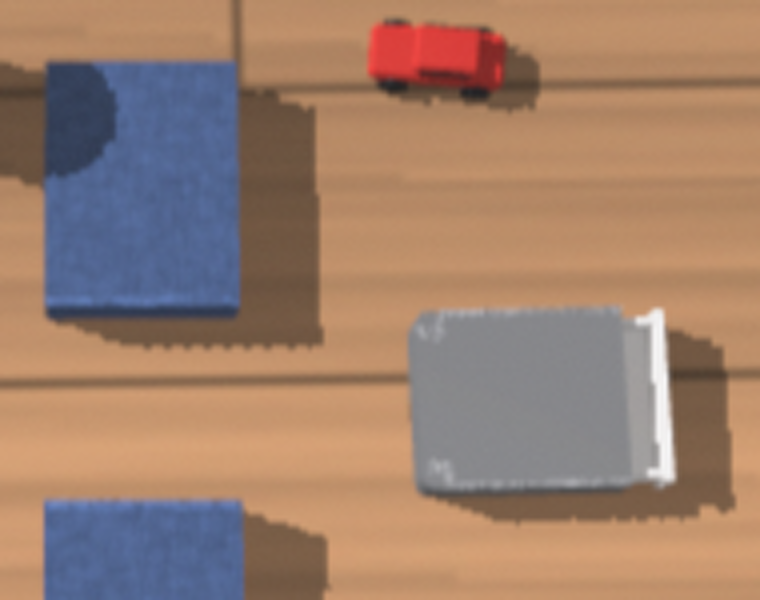

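View pics/s6.png

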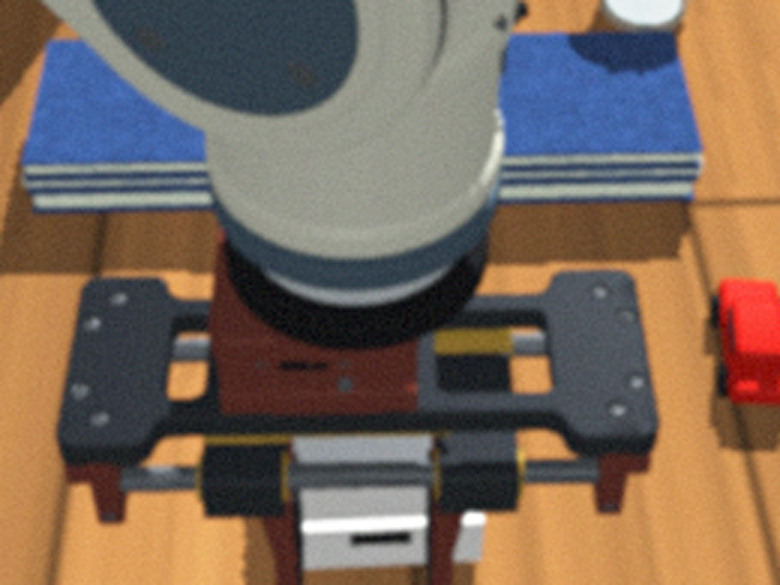

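```bash
cat >> h.py <<'E'
G=np.array([570.5,54.]);GY=-0.016
def gap(P):
    d=np.atleast_2d(P)[:,:2]-G; c,s=np.cos(GY),np.sin(GY)
    return np.c_[d[:,0]*c+d[:,1]*s,-d[:,0]*s+d[:,1]*c]
E
python3 - <<'E'
from h import *
c=capture("top")
A=lambda u,v:(290+(u+.5)/4-.5,170+(v+.5)/4-.5)
p=lambda n,l,z:print(n,gap(px2w(c,l,z)).round(1).tolist())
p("drawer outer",[A(663,311),A(676,484)],32)
p("front edge",[A(410,340),A(416,475)],34)
p("up edge",[A(440,315),A(620,308)],34)
p("lo edge",[A(440,491),A(625,487)],34)
p("rear edge",[A(623,312),A(634,483)],34)
p("pile inner up",[A(46,304),A(238,304)],38)
p("pile inner lo",[A(45,501),A(242,501)],38)
E
```

```text
drawer outer [[48.0, -264.3], [-41.1, -267.1]]
front edge [[32.3, -134.1], [-37.1, -135.7]]
up edge [[45.3, -149.8], [49.2, -241.9]]
lo edge [[-45.2, -147.6], [-42.9, -240.9]]
rear edge [[47.1, -243.4], [-40.9, -245.5]]
pile inner up [[49.9, 52.1], [50.1, -46.2]]
pile inner lo [[-51.3, 51.7], [-51.1, -47.5]]
```

In gap coordinates the box is at x about +2 with yaw about +0.03. Pushing with both fingers will square it up.

```bash
cat >> h.py <<'E'
def gplan(gx,gy,z):
    c,s=np.cos(GY),np.sin(GY); w=G+[gx*c-gy*s,gx*s+gy*c]
    st=ctrl.get_state(); print("gap tcp",gap(st["tcp_pos"]).round(1)); plan(w[0],w[1],z,GY)
E
python3 -c "
from h import *
gplan(1.5,-300,25)"
```

```text
gap tcp [[  -0.9 -330.8]]
t 6.3 tcp [ 564.3 -276.8  127.7] yaw -0.0208 -> dx 0.0022 dy -0.0308 dz 0.1027 roll -0.0048 F [-0.3 -0.7  0.7]
```

>>> jog_arm(motion=[{"dx": 0.002,"dy": -0.01,"dz": 0.03,"roll": -0.005,"gripper": 0.2},{"dx": 0.002,"dy": -0.02,"dz": 0.06,"roll": -0.005,"gripper": 0.2},{"dx": 0.002,"dy": -0.028,"dz": 0.08,"roll": -0.005,"gripper": 0.2},{"dx": 0.002,"dy": -0.028,"dz": 0.095,"roll": -0.005,"gripper": 0.2},{"dx": 0.002,"dy": -0.028,"dz": 0.102,"roll": -0.005,"gripper": 0.2},{"dx": 0.002,"dy": -0.028,"dz": 0.102,"roll": -0.005,"gripper": 0.2}])

```text
time: 6.9
tcp_pos: [566.5, -249.0, 25.0]
tcp_rot: [-3.141, 0.001, -0.015]
wrist_force: [0.0, 0.5, -0.5]
gripper_width: 53.2
```

```bash
python3 -c "
from h import *
gplan(0,-195,25)"
```

```text
gap tcp [[   0.9 -303.1]]
t 6.9 tcp [ 566.5 -249.    25. ] yaw -0.0146 -> dx -0.0007 dy -0.1081 dz 0.0000 roll 0.0014 F [ 0.   0.5 -0.5]
```

>>> jog_arm(motion=[{"dx": 0,"dy": -0.01,"dz": 0,"roll": 0,"gripper": 0.2},{"dx": 0,"dy": -0.02,"dz": 0,"roll": 0,"gripper": 0.2},{"dx": 0,"dy": -0.028,"dz": 0,"roll": 0,"gripper": 0.2},{"dx": 0,"dy": -0.036,"dz": 0,"roll": 0,"gripper": 0.2},{"dx": 0,"dy": -0.043,"dz": 0,"roll": 0,"gripper": 0.2},{"dx": 0,"dy": -0.05,"dz": 0,"roll": 0,"gripper": 0.2},{"dx": 0,"dy": -0.057,"dz": 0,"roll": 0,"gripper": 0.2},{"dx": 0,"dy": -0.064,"dz": 0,"roll": 0,"gripper": 0.2}])

```text
time: 7.7
tcp_pos: [568.2, -184.6, 26.0]
tcp_rot: [3.141, -0.001, -0.014]
wrist_force: [-0.4, -3.1, 3.0]
gripper_width: 52.9
```

>>> jog_arm(motion=[{"dx": 0,"dy": -0.008,"dz": 0,"roll": 0,"gripper": 0.2},{"dx": -0.001,"dy": -0.016,"dz": 0,"roll": 0,"gripper": 0.2},{"dx": -0.001,"dy": -0.024,"dz": 0,"roll": 0,"gripper": 0.2},{"dx": -0.001,"dy": -0.032,"dz": 0,"roll": 0,"gripper": 0.2},{"dx": -0.001,"dy": -0.04,"dz": 0,"roll": 0,"gripper": 0.2},{"dx": -0.001,"dy": -0.044,"dz": 0,"roll": 0,"gripper": 0.2},{"dx": -0.001,"dy": -0.044,"dz": 0,"roll": 0,"gripper": 0.2}])

```text
time: 8.4
tcp_pos: [566.8, -139.7, 25.4]
tcp_rot: [-3.141, 0.001, -0.013]
wrist_force: [-0.4, -0.7, 0.1]
gripper_width: 52.5
```

```bash
python3 -c "
from h import *
gplan(0,-100,25)
c=capture('top');crop(c,'t7.png',290,170,480,320)
c=capture('wrist');cv2.imwrite('pics/w7.png',c['frame'])"
```

```text
gap tcp [[  -0.6 -193.7]]
t 8.4 tcp [ 566.8 -139.7   25.4] yaw -0.0134 -> dx 0.0008 dy -0.0937 dz 0.0004 roll 0.0026 F [-0.4 -0.7  0.1]
t7.png scale 4
```

View pics/w7.png

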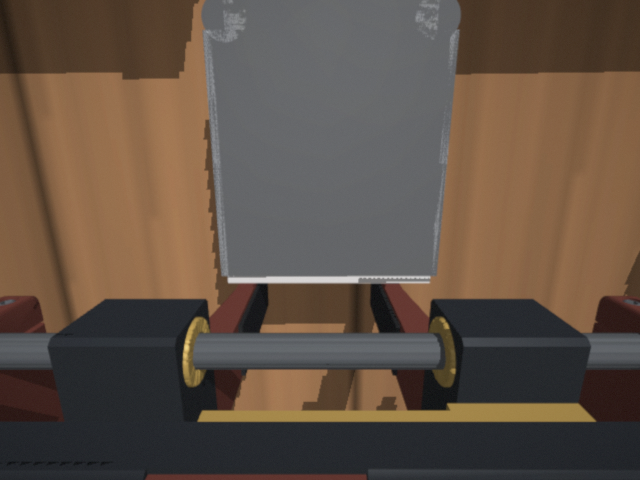

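View pics/t7.png

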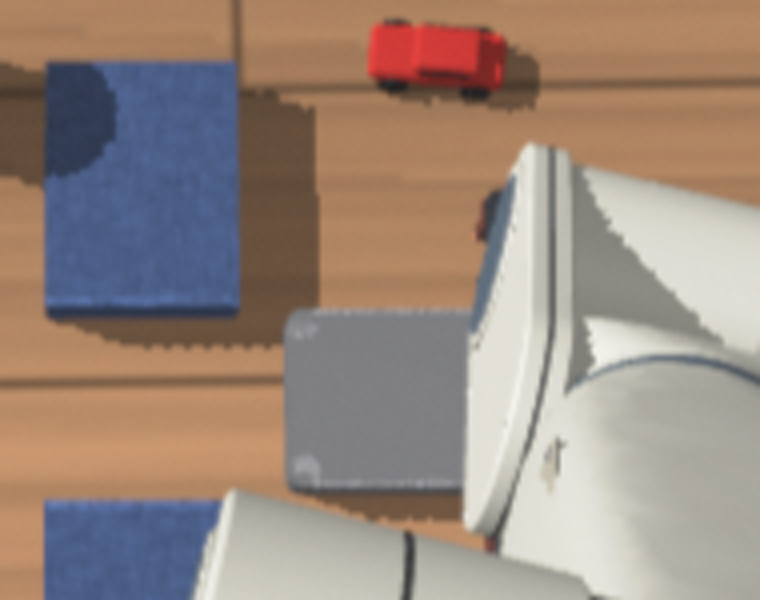

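The drawer has been pushed shut and the box is square to the fingers, with its rear edge at rows 275-282 in the wrist view. Checking lateral position.

Run:
```python
from h import *
c=capture("top")
A=lambda u,v:(290+(u+.5)/4-.5,170+(v+.5)/4-.5)
p=lambda n,l,z:print(n,gap(px2w(c,l,z)).round(1).tolist())
p("up",[A(310,310),A(465,311)],34)
p("lo",[A(310,491),A(462,490)],34)
p("front",[A(285,340),A(287,470)],34)
g=cv2.cvtColor(c["frame"],cv2.COLOR_BGR2GRAY); f=cv2.resize(c["frame"][235:305,350:415],None,fx=9,fy=8,interpolation=cv2.INTER_CUBIC); cv2.imwrite("pics/t7z.png",f)
```

```text
up [[47.8, -83.3], [47.4, -162.6]]
lo [[-45.4, -82.0], [-44.7, -158.7]]
front [[32.1, -70.3], [-34.8, -70.5]]
```

View pics/t7z.png

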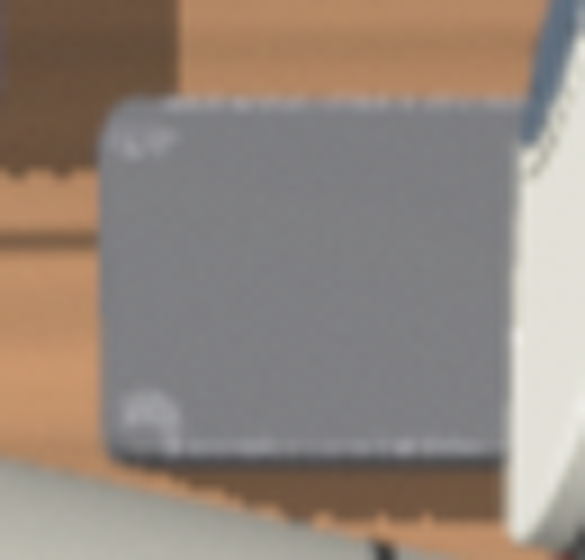

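The box is straight in the gap frame and about 1.5 mm to +x, inside the 4 mm clearance. I'll push on with a slight -x drift and watch the force.

>>> jog_arm(motion=[{"dx": -0.0005,"dy": -0.007,"dz": 0,"roll": 0.002,"gripper": 0.2},{"dx": -0.001,"dy": -0.014,"dz": 0,"roll": 0.002,"gripper": 0.2},{"dx": -0.0015,"dy": -0.021,"dz": 0,"roll": 0.002,"gripper": 0.2},{"dx": -0.0015,"dy": -0.028,"dz": 0,"roll": 0.002,"gripper": 0.2},{"dx": -0.0015,"dy": -0.035,"dz": 0,"roll": 0.002,"gripper": 0.2},{"dx": -0.0015,"dy": -0.042,"dz": 0,"roll": 0.002,"gripper": 0.2},{"dx": -0.0015,"dy": -0.05,"dz": 0,"roll": 0.002,"gripper": 0.2}])

```text
time: 9.25
tcp_pos: [566.5, -90.1, 25.7]
tcp_rot: [3.142, 0.0, -0.016]
wrist_force: [-0.2, -1.7, 0.0]
gripper_width: 52.9
```

```bash
python3 -c "
from h import *
gplan(0,-100,25)
c=capture('top');crop(c,'t8.png',290,170,480,320)
c=capture('wrist');cv2.imwrite('pics/w8.png',c['frame'])"
```

```text
gap tcp [[  -1.7 -144.1]]
t 9.25 tcp [566.5 -90.1  25.7] yaw -0.0159 -> dx 0.0017 dy -0.0441 dz 0.0007 roll 0.0001 F [-0.2 -1.7  0. ]
t8.png scale 4
```

View pics/w8.png

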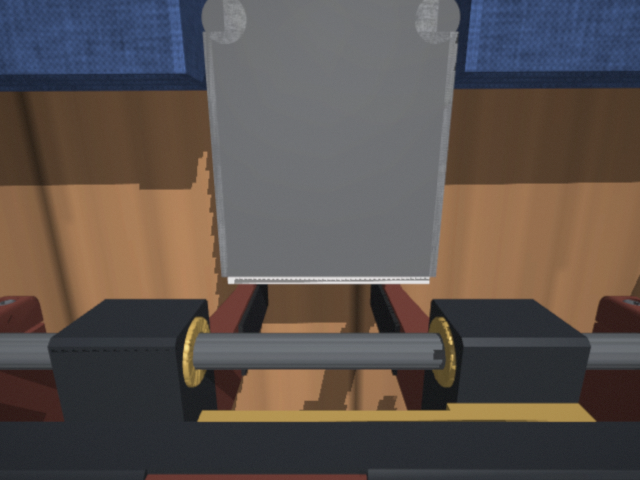

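View pics/t8.png

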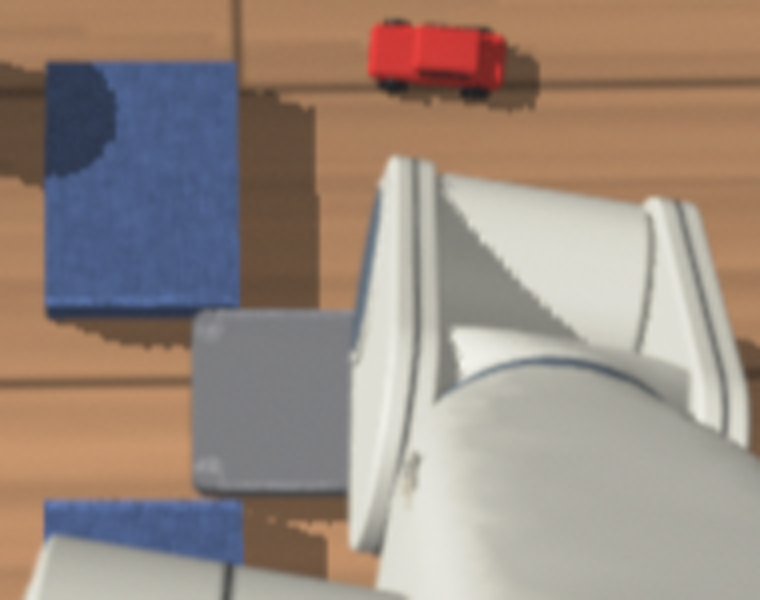

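The box has entered cleanly with low force. The gaps on both sides are visible at (205,80) and (463,70). Continuing straight.

>>> jog_arm(motion=[{"dx": 0,"dy": -0.008,"dz": 0,"roll": 0,"gripper": 0.2},{"dx": 0,"dy": -0.016,"dz": 0,"roll": 0,"gripper": 0.2},{"dx": 0,"dy": -0.024,"dz": 0,"roll": 0,"gripper": 0.2},{"dx": 0,"dy": -0.032,"dz": 0,"roll": 0,"gripper": 0.2},{"dx": 0,"dy": -0.04,"dz": 0,"roll": 0,"gripper": 0.2},{"dx": 0,"dy": -0.048,"dz": 0,"roll": 0,"gripper": 0.2},{"dx": 0,"dy": -0.056,"dz": 0,"roll": 0,"gripper": 0.2},{"dx": 0,"dy": -0.064,"dz": 0,"roll": 0,"gripper": 0.2}])

```text
time: 10.15
tcp_pos: [567.6, -26.1, 25.7]
tcp_rot: [3.142, -0.0, -0.016]
wrist_force: [1.2, -3.3, 0.8]
gripper_width: 52.7
```

```bash
python3 -c "
from h import *
gplan(0,70,25)
c=capture('wrist');cv2.imwrite('pics/w9.png',c['frame'])"
```

```text
gap tcp [[ -1.7 -80.1]]
t 10.15 tcp [567.6 -26.1  25.7] yaw -0.0159 -> dx 0.0017 dy -0.1501 dz 0.0007 roll 0.0001 F [ 1.2 -3.3  0.8]
```

View pics/w9.png

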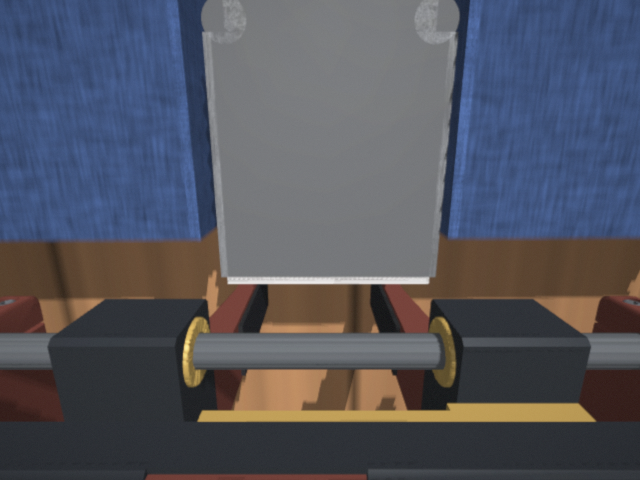

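The box is centred in the gap, square, with the drawer shut. Continuing.

>>> jog_arm(motion=[{"dx": 0,"dy": -0.008,"dz": 0,"roll": 0,"gripper": 0.2},{"dx": 0,"dy": -0.016,"dz": 0,"roll": 0,"gripper": 0.2},{"dx": 0,"dy": -0.024,"dz": 0,"roll": 0,"gripper": 0.2},{"dx": 0,"dy": -0.032,"dz": 0,"roll": 0,"gripper": 0.2},{"dx": 0,"dy": -0.04,"dz": 0,"roll": 0,"gripper": 0.2},{"dx": 0,"dy": -0.048,"dz": 0,"roll": 0,"gripper": 0.2},{"dx": 0,"dy": -0.056,"dz": 0,"roll": 0,"gripper": 0.2},{"dx": 0,"dy": -0.064,"dz": 0,"roll": 0,"gripper": 0.2}])

```text
time: 11.0
tcp_pos: [568.4, 37.9, 25.6]
tcp_rot: [-3.142, 0.0, -0.016]
wrist_force: [-0.4, -1.9, 1.5]
gripper_width: 52.5
```

```bash
python3 -c "
from h import *
gplan(0,70,25)
c=capture('wrist');cv2.imwrite('pics/w10.png',c['frame'])
c=capture('side');cv2.imwrite('pics/s10.png',c['frame'])"
```

```text
gap tcp [[ -1.8 -16.1]]
t 11.0 tcp [568.4  37.9  25.6] yaw -0.0159 -> dx 0.0018 dy -0.0861 dz 0.0006 roll 0.0001 F [-0.4 -1.9  1.5]
```

View pics/w10.png

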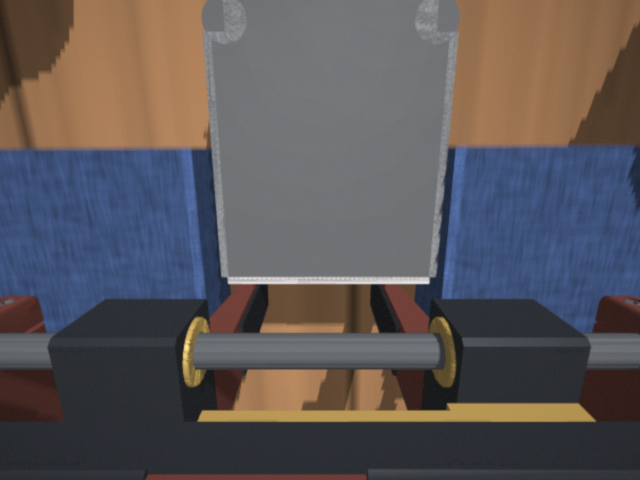

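View pics/s10.png

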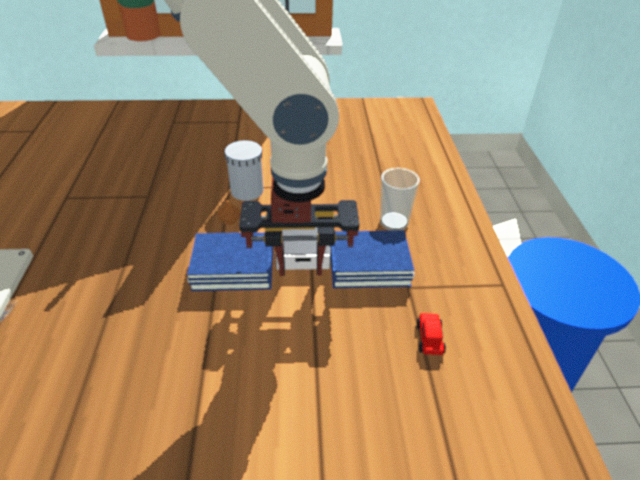

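>>> jog_arm(motion=[{"dx": 0,"dy": -0.008,"dz": 0,"roll": 0,"gripper": 0.2},{"dx": 0,"dy": -0.016,"dz": 0,"roll": 0,"gripper": 0.2},{"dx": 0,"dy": -0.024,"dz": 0,"roll": 0,"gripper": 0.2},{"dx": 0,"dy": -0.032,"dz": 0,"roll": 0,"gripper": 0.2},{"dx": 0,"dy": -0.04,"dz": 0,"roll": 0,"gripper": 0.2},{"dx": 0,"dy": -0.048,"dz": 0,"roll": 0,"gripper": 0.2},{"dx": 0,"dy": -0.056,"dz": 0,"roll": 0,"gripper": 0.2},{"dx": 0,"dy": -0.062,"dz": 0,"roll": 0,"gripper": 0.2}])

```text
time: 11.9
tcp_pos: [569.5, 100.1, 25.6]
tcp_rot: [-3.142, 0.0, -0.016]
wrist_force: [-0.2, -1.1, -0.8]
gripper_width: 52.6
```

>>> jog_arm(motion=[{"dx": 0,"dy": -0.006,"dz": 0,"roll": 0,"gripper": 0.2},{"dx": 0,"dy": -0.012,"dz": 0,"roll": 0,"gripper": 0.2},{"dx": 0,"dy": -0.017,"dz": 0,"roll": 0,"gripper": 0.2},{"dx": 0,"dy": -0.021,"dz": 0,"roll": 0,"gripper": 0.2},{"dx": 0,"dy": -0.023,"dz": 0,"roll": 0,"gripper": 0.2},{"dx": 0,"dy": -0.023,"dz": 0,"roll": 0,"gripper": 0.2},{"dx": 0,"dy": -0.023,"dz": 0,"roll": 0,"gripper": 0.2}])

```text
time: 12.6
tcp_pos: [570.0, 122.3, 25.8]
tcp_rot: [-3.141, -0.0, -0.016]
wrist_force: [-0.5, 0.6, 0.2]
gripper_width: 52.7
```

>>> jog_arm(motion=[{"dx": 0,"dy": 0.006,"dz": 0,"roll": 0,"gripper": 0.2},{"dx": 0,"dy": 0.014,"dz": 0,"roll": 0,"gripper": 0.2},{"dx": 0,"dy": 0.025,"dz": 0,"roll": 0,"gripper": 0.2},{"dx": 0,"dy": 0.035,"dz": -0.02,"roll": 0,"gripper": 0.2},{"dx": 0,"dy": 0.045,"dz": -0.06,"roll": 0,"gripper": 0.2},{"dx": 0,"dy": 0.07,"dz": -0.1,"roll": 0,"gripper": 0.2},{"dx": 0,"dy": 0.11,"dz": -0.12,"roll": 0,"gripper": 0.2},{"dx": 0,"dy": 0.15,"dz": -0.12,"roll": 0,"gripper": 0.2}])

```text
time: 13.4
tcp_pos: [569.4, -29.7, 149.3]
tcp_rot: [3.141, -0.006, -0.015]
wrist_force: [-0.0, -0.9, -0.2]
gripper_width: 52.7
```

>>> jog_arm(motion=[{"dx": 0,"dy": 0.045,"dz": 0,"roll": 0,"gripper": 0.2},{"dx": 0,"dy": 0.09,"dz": 0,"roll": 0,"gripper": 0.2},{"dx": 0,"dy": 0.135,"dz": 0,"roll": 0,"gripper": 0.2},{"dx": 0,"dy": 0.17,"dz": 0,"roll": 0,"gripper": 0.2},{"dx": 0,"dy": 0.2,"dz": 0,"roll": 0,"gripper": 0.2},{"dx": 0,"dy": 0.2,"dz": 0,"roll": 0,"gripper": 0.2}])

```text
time: 14.0
tcp_pos: [563.6, -232.0, 145.7]
tcp_rot: [3.141, -0.001, -0.02]
wrist_force: [0.5, 0.3, 0.5]
gripper_width: 52.6
```

```bash
python3 -c "
from h import *
gplan(0,70,25)
c=capture('top');crop(c,'t11.png',190,150,390,300);cv2.imwrite('pics/t11f.png',c['frame'])
c=capture('side');crop(c,'s11.png',180,130,440,320)"
```

```text
gap tcp [[  -2.3 -286.1]]
t 14.0 tcp [ 563.6 -232.   145.7] yaw -0.0204 -> dx 0.0007 dy -0.3561 dz 0.1207 roll -0.0044 F [0.5 0.3 0.5]
t11.png scale 4
s11.png scale 3
```

View pics/t11f.png

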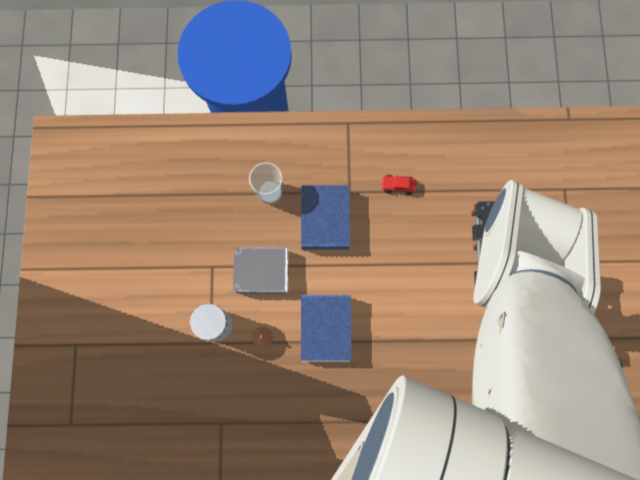

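View pics/t11.png

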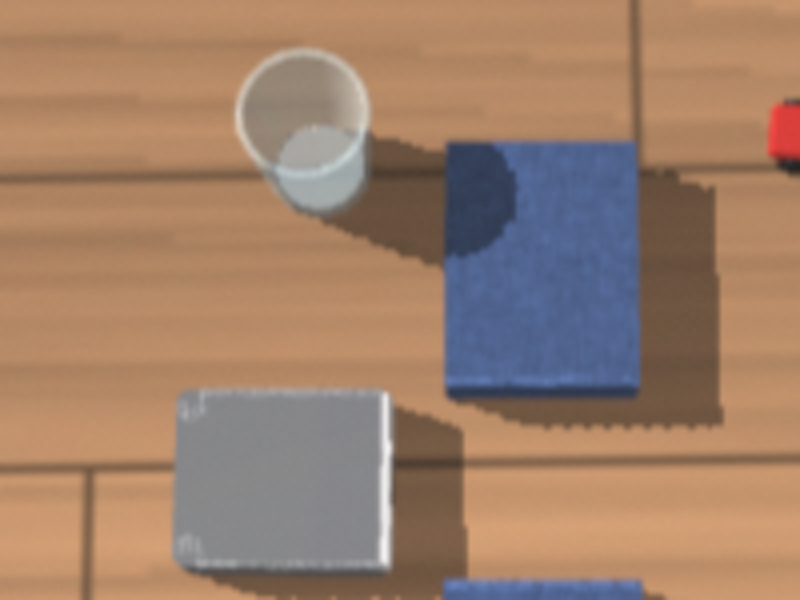

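View pics/s11.png

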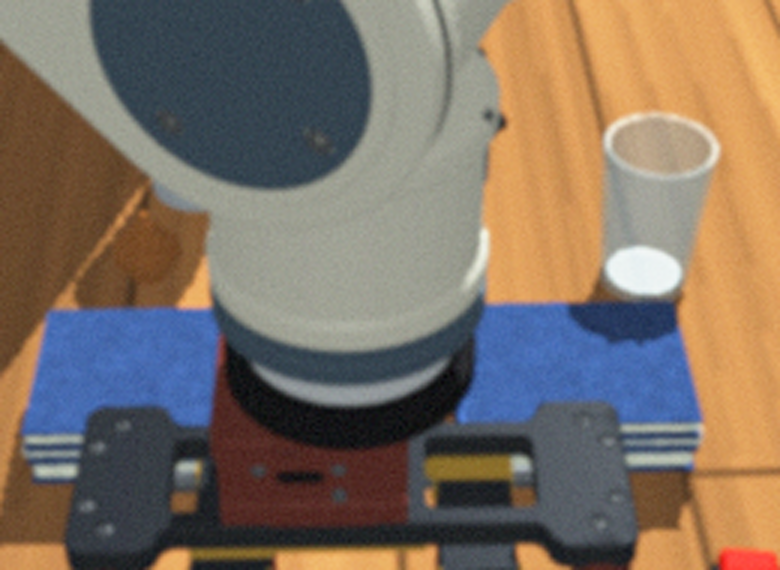

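Run:
```python
from h import *
c=capture("top")
A=lambda u,v:(190+(u+.5)/4-.5,150+(v+.5)/4-.5)
p=lambda n,l,z:print(n,gap(px2w(c,l,z)).round(1).tolist())
p("drawer",[A(391,392),A(390,570)],32)
p("front",[A(176,410),A(174,555)],34)
p("up",[A(210,390),A(380,391)],34)
p("lo",[A(210,570),A(380,571)],34)
d=cv2.absdiff(c["frame"],cv2.imread("pics/top0.png")).max(2)
for n,b in dict(tumbler=(245,160,290,206),tin=(188,302,232,342),top=(250,325,277,350),car=(380,172,420,198)).items():
    r=d[b[1]:b[3],b[0]:b[2]]; print(n,"changed px",(r>40).sum(),"of",r.size)
```

```text
drawer [[46.8, 80.5], [-45.1, 79.8]]
front [[36.8, 190.7], [-38.0, 189.4]]
up [[47.3, 173.5], [46.9, 86.1]]
lo [[-45.6, 170.9], [-45.9, 84.8]]
tumbler changed px 0 of 2070
tin changed px 0 of 1760
top changed px 0 of 675
car changed px 0 of 1040
```

```bash
python3 -c "
from rig import ctrl
print(ctrl.close_job())"
```

```text
the job is handed in; nothing more can be done
None
```

I pushed the drawer box through the gap and out on the window side, with its drawer shut, and handed the job in at about 14 s. No verdict was reported.

I first squared the box up with a two-finger push on its side. Then I pushed on the drawer front, which shut the drawer and moved the box straight through.

Last checks, from the top view and in the gap's frame:
- **Position:** the drawer front is at y ≈ 80 mm, which is about 30 mm past the books. The box centre is at x ≈ +1 mm, and its turn is under 0.02 rad.
- **Drawer:** the box measures about 110 mm overall, so the drawer is shut to within the 1–2 mm the image can show.
- **Other things:** the picture areas around the toy car, spinning top, tumbler and pencil tin are unchanged from the start.
- **Forces:** wrist force readings after each push stayed below about 5 N.
- **Arm:** it stands clear, about 145 mm above the desk and touching nothing.

One jog call was refused because its rows left out fields; nothing moved, and I sent it again in full. In the last side view the arm hid the box, so the final position rests on the top view alone.

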